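# Set and clamp the length stop of a bread guide

## Task

Set the bread guide for the next loaf: slide its length stop forward until the stop's face rests against the little steel marker, without pushing the marker along. Then clamp the stop there by swinging the clamping lever clockwise until it takes a firm pull of about 6.5 N at its ball, no more, and let go. Leave the other things on the worktop where they are.

Things in the scene. Friction and masses are not known exactly. Their poses are not given: they have to be found in the camera images.
- guide: the bread guide: pale wooden board 330 x 124 mm, fixed to the worktop, its bed 22 mm above it; low back rail (top at 45 mm) cut by the knife kerf. Origin: under its middle, on the worktop. x runs along the board, the way the stop slides forward (to the kerf); y to the graduated edge, where the marker is; z up
- stop: the length stop, loose on the bed (0.28 to 0.49 kg, drags 2 to 6 N, more if pressed down): flat metal foot 143 x 60 x 6 mm with two slots in line over the clamp bolt and a guide pin (0.75 mm play each side, 30 mm travel), and at its front an upright plate 94 mm wide, 12 mm thick, 58 mm high. Origin: under the upright, on the bed; axes as the guide's
- stop_grip (a point): middle of the stop's upright, 44 mm above the bed, 14 mm below its top edge; the plate is 12 mm thick along x and 94 mm wide along y, and here has 30 mm or more free before and behind it
- stop_face (a point): the point low on the front face of the upright that meets the marker (12 mm above the bed, 6 mm ahead of the stop's origin); axes as the guide's. The stop starts 9 to 27 mm short of the marker
- marker_face (a point): centre of the marker's rear face, which the stop's face must meet; axes as the guide's. The marker is a little upright steel tab 14 mm wide, 22 mm high on a 16 mm rider near the graduated edge; it is held only by friction in its groove and gives way when pushed with more than 12 N
- lemon_a: a lemon, 71 mm long; origin at its underside
- lime_a: a whole lime, 53 mm; origin at its underside
- garlic_a: a head of garlic, 56 mm; origin at its underside
- spice_b: a spice jar, 44 mm across, 105 mm tall; origin at its underside
- bench_scraper: a dough scraper with wooden grip, lying flat, 75 x 112 x 16 mm; origin at its underside
- shaker_0: a salt shaker, 42 mm across, 91 mm tall; origin at its underside
- lever: the clamping lever on the bolt through the stop's foot. Origin on the vertical bolt axis, under the hub; x axis along the arm to the ball. Clockwise from above tightens. It swings freely (under 1 N at the ball) for 0.2 to 1.5 rad (unknown), then a sprung foot under the hub bites on the stop's foot and the pull grows evenly, 6.5 N being reached 0.7 to 1.1 rad later. It stays where it is left
- lever_ball (a point): centre of the black ball, 20 mm across, at the end of the lever, 62 mm from the bolt axis, 71 to 73 mm above the worktop; it sinks 2.2 mm per rad. The arm, 10 mm thick, slopes down to the hub. The lever starts pointing over the back rail; push the ball sideways with a finger and read the pull along the swing, ball held still: under 5 N is slack, over 7.5 N too tight
- lever_axis (a point): the point on the vertical bolt axis level with the ball's centre, about which the ball swings; at least 50 mm behind the upright

How it is judged:
On the way, in this order (a step that is already met when the one before it is completed fails the run):
1. the stop's face rests against the marker, the lever still loose (x of stop_face in the frame of marker_face between -0.0015 and 0.002 m), for 0.2 s.
2. the lever clamps the stop (contact force between lever and stop above 25 N), for 0.2 s.
At the end, for the whole second after the job is handed in: the stop's face rests on the marker (gap under 1.5 mm), the marker within 2 mm of its old place, the lever clamps the stop with 25 to 85 N (6.5 N of pull at the ball gives about 50 N), the stop at rest (all of step 1 and contact force between lever and stop above 25 N and linear speed of stop below 0.01 m/s and distance of marker_face from where it was at the start of the episode below 0.002 m); the robot touches nothing.
It fails at once if the marker is pushed more than 2 mm along its groove (distance of marker_face from where it was at the start of the episode above 0.002 m).
It fails at once if the lever is overtightened: it presses on the stop with more than 85 N (contact force between lever and stop above 85 N).
It fails at once if one of the lemon, lime, garlic, spice jar, scraper or shaker is shifted more than 20 mm (distance of any of lemon_a, lime_a, garlic_a, spice_b, bench_scraper, shaker_0 from where it was at the start of the episode above 0.02 m).
It also fails if it takes over 53 s, if anything falls off the work surface, if the arm or the gripper's body presses on something with over 40 N, if the wrist force passes 120 N, or if a joint passes its speed limit or range.

## Robot

A 7-joint arm with a two-finger parallel gripper is mounted at the origin on a cart in front of the work surface, level with it; the furniture and walls round the work are solid. World frame = base frame: x ahead of the robot, y to its left, z up, the work surface at z = 0. Lengths are in m, angles in rad, forces in N, time in s.
With the tool pointing down it reaches from about 0.35 to 0.9 m from the base axis. Payload 7.2 kg.
Tool frame: the origin (TCP) lies at the very end of the fingers, on their centre line; the grasp point (between the pads) lies 19 mm behind it (manip.grip_point_offset is the z of the grasp point in the tool frame, in m); z points along the fingers, y is the line along which they close (so a half turn about z gives the same grasp; the last joint's range is limited). The gripper opens to 85 mm and grips with 20 to 120 N. Pads are 22 mm wide; open, the fingers measure 114 mm over their backs; the gripper's body (76 mm by 85 mm) begins 54 mm behind the grasp point. The pads swing forward as they close: fully open they stand 13 mm farther back than shut.
Start: joints at [-1.312, 0.411, -0.013, 1.596, 0.006, 1.134, -0.082], TCP at [0.201, 0.592, 0.231] pointing down, gripper open.
Joint ranges: [-2.95, 2.95], [-0.29, 1.99], [-1.47, 1.44], [0.14, 2.54], [-1.03, 4.17], [0.13, 1.85], [-2.86, 2.86]. Speed limits (rad/s): [2.39, 2.39, 3.01, 3.01, 3.14, 3.14, 3.14].

## Interface

Orientations are given as a unit quaternion [x, y, z, w].
In Python, from bench import sense, optics, job, models, manip gives the robot as it stands.
- The arm moves only by the shell command python3 -m pendant 'ROWS' [OPENING] [FORCE]. ROWS is JSON, a list that holds one entry, the list of rows, each a list of 4 numbers: the shift along the world's x, y, z as a fraction of full scale, then the turn about the world's z as a fraction of full scale. A call has 1 to 8 rows; each row shifts and turns the commanded pose from where the row before left it; what a row does not reach is not made up. Full scale, the value 1, is 50 cm for a shift and 30 degrees for a turn. A row lasts 1/8 s, in which the tool goes at most 62.5 mm and 10.7 degrees, less where a joint would pass 70% of its speed; a pose out of reach is approached as far as the arm can. A call with a number of a shift or a turn outside -1 to 1 is refused whole. A call with a gripper value outside its range is refused whole. OPENING is the opening, from 0 (shut) to 1 (fully open), set as the call begins (- or left out, the last holds). The fingers move at their own pace and stop on an object; FORCE is the grip in N (left out, the last holds). Time passes only in rows, so rows that do not move let the fingers close. It gives the time, the measured TCP pose, the force, the opening and the grip force at its end, in the units of the state.
- sense(): the state, without advancing time (a new reading comes with each control period).
- optics.snapshot(name): name is "scene" or "side" or "wrist"; returns a dict with "frame" (384x512x3 uint8, blue, green, red), "vertical_fov" (degrees; the focal length in pixels is half the picture's height over the tangent of half this angle, whatever the lens; pixels are square), "cx", "cy" (the principal point, pixels), "world_from_camera" (4x4, takes a point from camera to world coordinates). Camera axes: x right, y up, looking along -z (the intrinsics and any distortion apply to the point x, -y, -z); pixel columns grow to the right and rows downward; lengths in m; the calibration is good to about 2 mm. A picture is of the moment at which its call begins. There is no depth.
- job.job_done(): hands the job in; it is judged then, once.
Trained networks look in a picture, given as the dict that the camera call returned (one of the last four; its "shot" number tells which), for a name from the list of things; names that differ only in an ending like _2 or _b are one class to them, and where a whole thing is asked for, a point or a joint stands for the part that bears it (a point fixed in the world has none). Each returns a list of dicts, best first, with "conf" (0 to 1); they miss things now and then, are a little off and sometimes report something else, mostly with a low value. They report only what shows in the picture. A call takes as long as a camera call.
- models.look_for(picture, query): "point" ([x, y, z] in m, in world coordinates, good to about 4 mm: the middle of the surface that is visible of it).
- models.landmark_of(picture, query): "point" ([x, y, z] in m, in world coordinates, good to about 4 mm: a listed point, or the origin of a listed thing).
The state is a dict: "time": time; "joint_pos": joint angles; "qd": joint speeds; "joint_torque": joint torques, N m; "position": TCP position; "tcp_rot": TCP orientation; "contact_force": force on the tool from outside, world axes, zero at the start; "moment": the same for the moment, N m; "grip_width": finger opening in m; "finger_force": force on a finger pad.
Only numpy, scipy, OpenCV 4.12 (cv2) and the standard library are available. Lean on these libraries where they do the work, as an engineer would, in place of code of your own. Each camera call takes 0.05 s, during which the arm holds its last target. There are 200 camera calls.

## Working session

There is one attempt and no reset: what is moved stays moved. The work goes in short steps, Python scripts to look and compute and a shell command to move; the robot and the scene stay as the last step left them, time stands still between calls to the robot, and variables do not carry over. Pictures are saved under pics/ and viewed, at most 12 in all, crops included, and the job is handed in when it is done.

```bash
ls; mkdir -p pics; cat > h.py <<'E'
import numpy as np, cv2
from bench import sense, optics, job, models, manip
def marks(cam, names, fn='landmark_of'):
    p=optics.snapshot(cam); out={}
    for n in names:
        r=getattr(models,fn)(p,n)
        out[n]=[(np.round(d['point'],4).tolist(),round(d['conf'],2)) for d in r[:2]]
    return p,out
E
python3 - <<'E'
from h import *
N=['guide','stop','stop_grip','stop_face','marker_face','lever','lever_ball','lever_axis','lemon_a','lime_a','garlic_a','spice_b','bench_scraper','shaker_0']
for c in ['scene','side','wrist']:
    p,o=marks(c,N); cv2.imwrite(f'pics/{c}0.png',p['frame']); print(c)
    for k,v in o.items(): print(' ',k,v)
s=sense();print(s['time'],s['position'],s['tcp_rot'],s['contact_force'],s['grip_width'],manip.grip_point_offset)
E
```

```text
pics
scene
  guide [([0.4642, 0.1616, 0.0299], 0.51)]
  stop [([0.5119, 0.137, 0.0242], 0.61)]
  stop_grip [([0.5141, 0.1346, 0.0625], 0.57)]
  stop_face [([0.4584, 0.1364, 0.0354], 0.68)]
  marker_face [([0.4634, 0.1574, 0.0287], 0.42), ([0.517, 0.1339, 0.0633], 0.27)]
  lever []
  lever_ball [([0.5635, 0.0376, 0.0729], 0.63)]
  lever_axis [([0.5114, 0.0774, 0.0715], 0.64), ([0.4578, 0.1363, 0.0347], 0.61)]
  lemon_a [([0.4718, 0.3653, -0.0024], 0.65)]
  lime_a [([0.5644, 0.3597, -0.0032], 0.72)]
  garlic_a [([0.6197, 0.2102, 0.0003], 0.83)]
  spice_b [([0.4336, -0.0614, -0.0001], 0.59)]
  bench_scraper [([0.3709, 0.2482, -0.0035], 0.63), ([0.4671, 0.3649, -0.0019], 0.18)]
  shaker_0 [([0.6352, 0.2797, -0.0001], 0.82), ([0.6199, 0.2058, -0.0024], 0.64)]
side
  guide [([0.5033, 0.1444, 0.002], 0.72), ([0.5619, 0.0414, 0.0729], 0.23)]
  stop [([0.5102, 0.1347, 0.0236], 0.56)]
  stop_grip [([0.5191, 0.1347, 0.0665], 0.88), ([0.5016, 0.1462, -0.0006], 0.37)]
  stop_face [([0.4618, 0.1401, 0.0343], 0.58)]
  marker_face [([0.4601, 0.1669, 0.0364], 0.56)]
  lever [([0.5109, 0.0778, 0.0307], 0.66)]
  lever_ball [([0.5603, 0.0405, 0.074], 0.52)]
  lever_axis [([0.5088, 0.0782, 0.0737], 0.73)]
  lemon_a [([0.4722, 0.3688, -0.0023], 0.62), ([0.5186, 0.1332, 0.0671], 0.21)]
  lime_a [([0.5647, 0.3611, -0.0003], 0.89)]
  garlic_a [([0.6207, 0.2085, -0.0009], 0.78), ([0.459, 0.1652, 0.0372], 0.35)]
  spice_b [([0.4344, -0.0546, 0.0032], 0.63)]
  bench_scraper [([0.3701, 0.2468, 0.0028], 0.74)]
  shaker_0 [([0.6394, 0.2768, 0.0024], 0.85)]
wrist
  guide []
  stop []
  stop_grip []
  stop_face []
  marker_face []
  lever []
  lever_ball []
  lever_axis []
  lemon_a []
  lime_a []
  garlic_a []
  spice_b []
  bench_scraper []
  shaker_0 []
2.25 [0.20066553 0.59189573 0.2313033 ] [ 1.62674263e-01  9.86679828e-01 -1.00032819e-06  2.36216113e-05] [0.7742365  0.55196447 0.93398636] 0.08541656396278093 -0.0187
```

View pics/scene0.png

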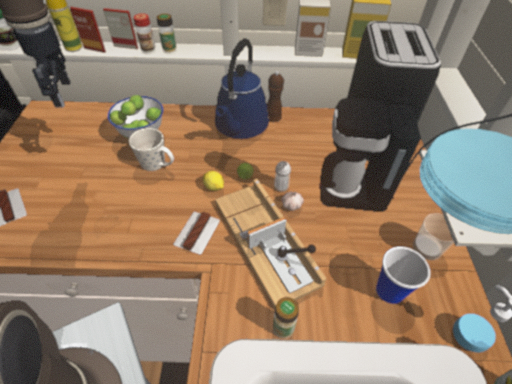

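View pics/side0.png

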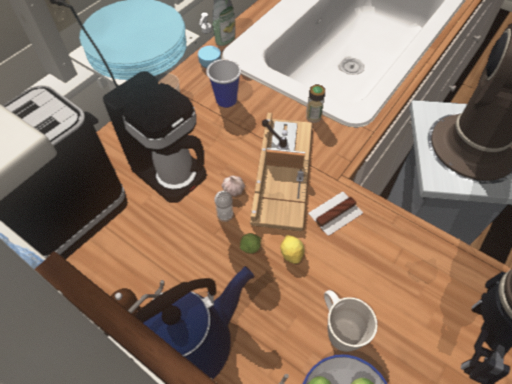

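The scene view shows the board from (217,190) to (323,280), with the stop upright near (268,235) and the lever ball at (311,249). The side view shows the same layout, with the marker near (299,178). Next I'll move above it for a close look.

```bash
python3 -m pendant '[[[0.06,-0.105,0.017,0.07],[0.06,-0.105,0.017,0.07],[0.06,-0.105,0.017,0.07],[0.06,-0.105,0.017,0.07],[0.06,-0.105,0.017,0.07],[0.06,-0.105,0.017,0.07],[0.06,-0.105,0.017,0.07],[0.06,-0.105,0.017,0.07]]]' 0.5
python3 - <<'E'
from h import *
p,o=marks('wrist',['guide','stop','stop_grip','stop_face','marker_face','lever_ball','lever_axis'])
cv2.imwrite('pics/wrist1.png',p['frame'])
for k,v in o.items(): print(' ',k,v)
print(p['world_from_camera'],p['vertical_fov'],p['cx'],p['cy'],[k for k in p])
s=sense();print(s['time'],s['position'],s['joint_pos'],s['grip_width'],s['contact_force'])
E
```

```text
time: 3.25
position: [0.4414, 0.1701, 0.3]
tcp_rot: [0.016, 1.0, 0.0, 0.0]
contact_force: [1.0, 0.6, -0.9]
grip_width: 0.0429
finger_force: 0.0
  guide [([0.5058, 0.1474, -0.0005], 0.63)]
  stop [([0.5085, 0.1365, 0.019], 0.76)]
  stop_grip [([0.5162, 0.1347, 0.0652], 0.67)]
  stop_face [([0.4618, 0.1422, 0.0352], 0.61)]
  marker_face [([0.4609, 0.1641, 0.0331], 0.64)]
  lever_ball [([0.5566, 0.0389, 0.0703], 0.69)]
  lever_axis [([0.5135, 0.0783, 0.0706], 0.95)]
[[ 3.29615096e-02 -9.48210139e-01 -3.15928903e-01  3.60588699e-01]
 [ 9.99456382e-01  3.10525609e-02  1.10760301e-02  1.72793839e-01]
 [-6.92002491e-04 -3.16122241e-01  9.48718214e-01  4.42998381e-01]
 [ 0.00000000e+00  0.00000000e+00  0.00000000e+00  1.00000000e+00]] 58.08640960247786 262.1614836050155 193.54298341894878 ['frame', 'vertical_fov', 'cx', 'cy', 'world_from_camera', 'shot']
3.65 [0.43991858 0.17328515 0.29905303] [-0.6962128   0.08433947  0.23662541  1.86584614 -0.02157368  1.19429116
  1.08720439] 0.04265910349148022 [-0.06792909  0.69708129 -0.01313971]
```

View pics/wrist1.png

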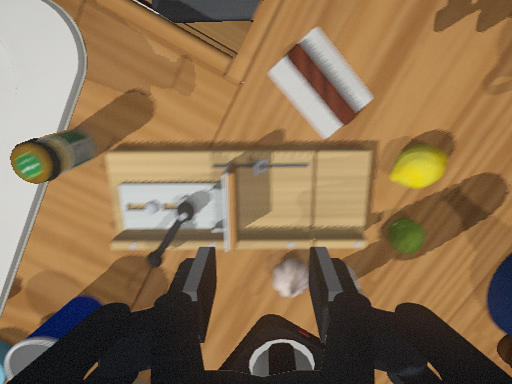

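```bash
cat >> h.py <<'E'
def ray(p,u,v,z):
    f=p['frame'].shape[0]/2/np.tan(np.radians(p['vertical_fov']/2)); T=p['world_from_camera']
    d=T[:3,:3]@np.array([(u-p['cx'])/f,-(v-p['cy'])/f,-1]); o=T[:3,3]
    return o+d*(z-o[2])/d[2]
E
python3 - <<'E'
from h import *
p=optics.snapshot('wrist')
im=p['frame'][135:275,95:385]; cv2.imwrite('pics/wrist2.png',cv2.resize(im,None,fx=2.7,fy=2.7,interpolation=cv2.INTER_CUBIC))
for q in [(107,152,.022),(374,150,.022),(110,248,.022),(366,248,.022),(213,165,.022),(308,165,.022)]: print(q,ray(p,*q).round(4))
E
```

```text
(107, 152, 0.022) [ 0.4387 -0.0184  0.022 ]
(374, 150, 0.022) [0.4465 0.31   0.022 ]
(110, 248, 0.022) [ 0.5696 -0.0371  0.022 ]
(366, 248, 0.022) [0.5804 0.3086 0.022 ]
(213, 165, 0.022) [0.4592 0.1109 0.022 ]
(308, 165, 0.022) [0.4629 0.2292 0.022 ]
```

View pics/wrist2.png

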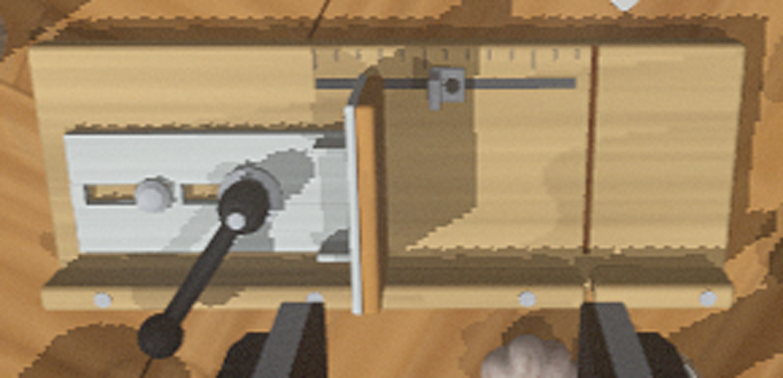

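The wrist view shows the board almost level in the picture, yaw about 88.5°, and the tool is already aligned with it. The upright's top edge is near column 225, the marker's rear face near column 254, and the ball near (154,259).

```bash
python3 -m pendant '[[[0.03,-0.0154,-0.07,0],[0.03,-0.0154,-0.07,0],[0.03,-0.0154,-0.07,0],[0.03,-0.0154,-0.07,0],[0.033,-0.0154,-0.07,0.0],[0,0,0,0]]]' 0.5
python3 - <<'E'
from h import *
p,o=marks('wrist',['stop_grip','stop_face','marker_face'])
for k,v in o.items(): print(' ',k,v)
cv2.imwrite('pics/wrist3.png',p['frame'])
s=sense();print(s['time'],s['position'],s['tcp_rot'],s['contact_force'])
np.save('T.npy',p['world_from_camera'])
E
```

```text
time: 4.45
position: [0.5159, 0.1331, 0.1217]
tcp_rot: [0.017, 1.0, -0.001, -0.002]
contact_force: [-1.0, 0.5, 0.1]
grip_width: 0.0427
finger_force: 0.0
  stop_grip [([0.5172, 0.1335, 0.0652], 0.59)]
  stop_face [([0.5052, 0.1476, 0.0007], 0.74), ([0.4621, 0.1399, 0.0342], 0.57)]
  marker_face [([0.4616, 0.1665, 0.0342], 0.95)]
4.65 [0.51729271 0.13446689 0.12558419] [1.62087293e-02 9.99868236e-01 5.45652971e-04 6.99783671e-04] [0.6232694  0.28143185 0.04151531]
```

View pics/wrist3.png

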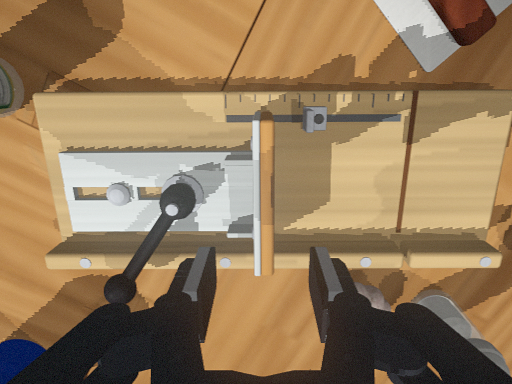

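The picture shows the fingers straddling the plate, whose top edge is at columns 253–260, with the marker at (314,119). I'll lower and grip.

```bash
python3 -m pendant '[[[0,0,-0.06,0],[0,0,-0.06,0],[0,0,-0.036,0],[0,0,0,0]]]' 0.5
python3 -m pendant '[[[0,0,0,0],[0,0,0,0],[0,0,0,0],[0,0,0,0]]]' 0 25
python3 - <<'E'
from h import *
s=sense();print(s['time'],s['position'],s['tcp_rot'],s['contact_force'],s['grip_width'],s['finger_force'])
p,o=marks('wrist',['stop_grip','stop_face','marker_face'])
for k,v in o.items(): print(' ',k,v)
f=p['frame'];cv2.imwrite('pics/wrist4.png',cv2.resize(f[60:260,150:420],None,fx=2.8,fy=2.8,interpolation=cv2.INTER_CUBIC))
E
```

```text
time: 5.15
position: [0.5166, 0.134, 0.0465]
tcp_rot: [0.016, 1.0, 0.0, -0.0]
contact_force: [-0.2, 0.8, 0.4]
grip_width: 0.0426
finger_force: 0.0
time: 5.65
position: [0.518, 0.1337, 0.0478]
tcp_rot: [0.017, 1.0, 0.001, 0.001]
contact_force: [-1.5, -0.5, 7.6]
grip_width: 0.0116
finger_force: 28.0
5.65 [0.51804346 0.13371498 0.04780285] [1.68289090e-02 9.99857687e-01 5.40472249e-04 1.04951896e-03] [-1.46248325 -0.50709732  7.56037472] 0.011578581895434247 27.97517091035843
  stop_grip [([0.5172, 0.1343, 0.065], 0.8), ([0.5079, 0.1447, 0.0018], 0.28)]
  stop_face [([0.4601, 0.1424, 0.0341], 0.97), ([0.5594, 0.0382, 0.0684], 0.48)]
  marker_face [([0.4621, 0.1641, 0.0323], 0.94)]
```

View pics/wrist4.png

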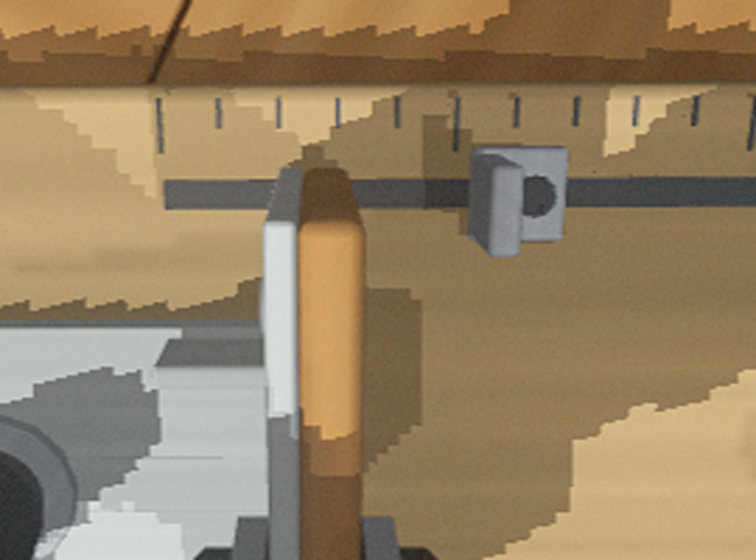

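The plate is gripped between the pads (opening 11.6 mm), its front edge at crop column 363. The marker tab's rear is at crop columns 470–490, so about 20–25 mm remain. I'll unload the downward press and go most of the way.

```bash
python3 -m pendant '[[[0,0,0.002,0],[0,0,0.002,0]]]' 
python3 -m pendant '[[[0.0002,0.007,0,0],[0.0002,0.007,0,0],[0.0002,0.007,0,0],[0.0001,0.007,0,0]]]'
python3 -c "
from h import *
p,o=marks('wrist',['stop_grip','stop_face','marker_face'])
print(o)
cv2.imwrite('pics/wrist5.png',cv2.resize(p['frame'][60:260,150:420],None,fx=2.8,fy=2.8,interpolation=cv2.INTER_CUBIC))
print(p['world_from_camera'][:3,3]); s=sense(); print(s['contact_force'],s['position'])"
```

```text
time: 6.1
position: [0.5172, 0.1335, 0.0484]
tcp_rot: [0.017, 1.0, 0.0, 0.0]
contact_force: [2.2, 0.5, -6.1]
grip_width: 0.0117
finger_force: 25.9
time: 6.6
position: [0.5175, 0.1477, 0.0482]
tcp_rot: [0.017, 1.0, -0.0, -0.0]
contact_force: [1.5, -1.3, -4.8]
grip_width: 0.0119
finger_force: 26.2
{'stop_grip': [([0.5183, 0.1471, 0.0684], 0.95), ([0.5545, 0.0378, 0.0698], 0.73)], 'stop_face': [([0.4617, 0.1529, 0.0348], 0.98)], 'marker_face': [([0.4639, 0.167, 0.0287], 0.81), ([0.4603, 0.1555, 0.0329], 0.23)]}
[0.43686694 0.15056241 0.19129   ]
[ 2.57376033  1.28043161 -5.5962162 ] [0.51754424 0.14806064 0.04834602]
```

View pics/wrist5.png

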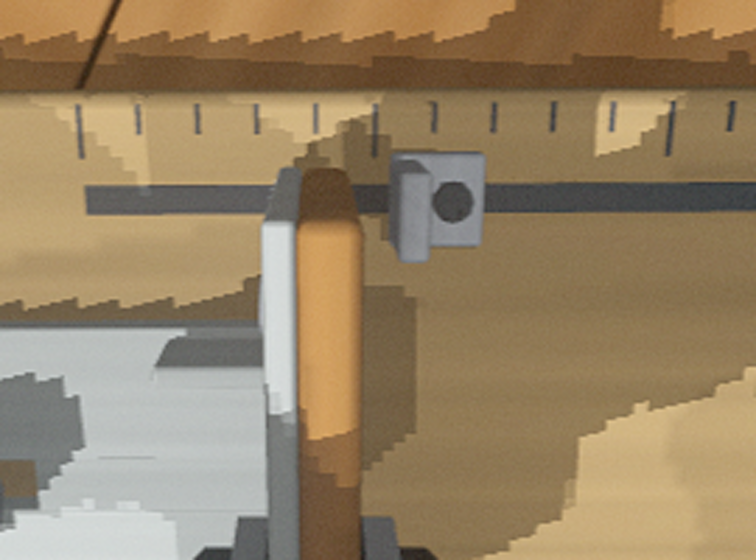

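The gap has closed to roughly 8–12 mm: plate front at crop column 361, marker rear at 390. I'll creep from here.

```bash
python3 -m pendant '[[[0,0.002,-0.0008,0],[0.0,0.002,0,0],[0.0001,0.002,0,0],[0,0.002,0,0]]]' 
python3 -m pendant '[[[0,0.002,0,0],[0,0,0,0]]]';python3 -c "
from h import *
s=sense();print(s['contact_force'],s['moment'])"
python3 -m pendant '[[[0,0.002,0,0],[0,0,0,0]]]';python3 -c "
from h import *
s=sense();print(s['contact_force'],s['moment'])"
```

```text
time: 7.3
position: [0.5176, 0.1513, 0.0479]
tcp_rot: [0.017, 1.0, -0.0, 0.0]
contact_force: [1.9, -1.3, -5.3]
grip_width: 0.0116
finger_force: 26.3
time: 7.55
position: [0.5176, 0.1526, 0.0479]
tcp_rot: [0.017, 1.0, 0.0, 0.0]
contact_force: [1.3, -0.5, -4.3]
grip_width: 0.0113
finger_force: 26.3
[ 1.32895187 -0.47213427 -4.3362916 ] [-0.11365749 -0.59972041  0.18024451]
time: 7.8
position: [0.5176, 0.1535, 0.0479]
tcp_rot: [0.017, 1.0, 0.0, 0.0]
contact_force: [2.6, 0.0, -4.4]
grip_width: 0.0114
finger_force: 26.3
[ 2.58857245  0.02640687 -4.41263953] [-0.10180639 -0.61373559  0.1785386 ]
```

```bash
cat > r.sh <<'E'
python3 -c "
from h import *
s=sense();print('F',s['contact_force'].round(2),'Mz',s['moment'][2].round(3),'y',s['position'].round(4),s['time'])"
E
python3 -m pendant '[[[0,0.002,0,0],[0,0,0,0]]]' >/dev/null; sh r.sh
python3 -m pendant '[[[0,0.002,0,0],[0,0,0,0]]]' >/dev/null; sh r.sh
python3 -c "
from h import *
p,o=marks('wrist',['stop_face','marker_face'])
print(o)
cv2.imwrite('pics/wrist6.png',cv2.resize(p['frame'][60:260,150:420],None,fx=2.8,fy=2.8,interpolation=cv2.INTER_CUBIC))"
```

```text
F [ 2.14 -1.37 -4.86] Mz 0.257 y [0.5176 0.1545 0.0479] 8.05
F [ 2.14 -3.5  -3.78] Mz 0.329 y [0.5175 0.1547 0.0479] 8.3
{'stop_face': [([0.4604, 0.1621, 0.0389], 0.78)], 'marker_face': [([0.4592, 0.1663, 0.0317], 0.82)]}
```

View pics/wrist6.png

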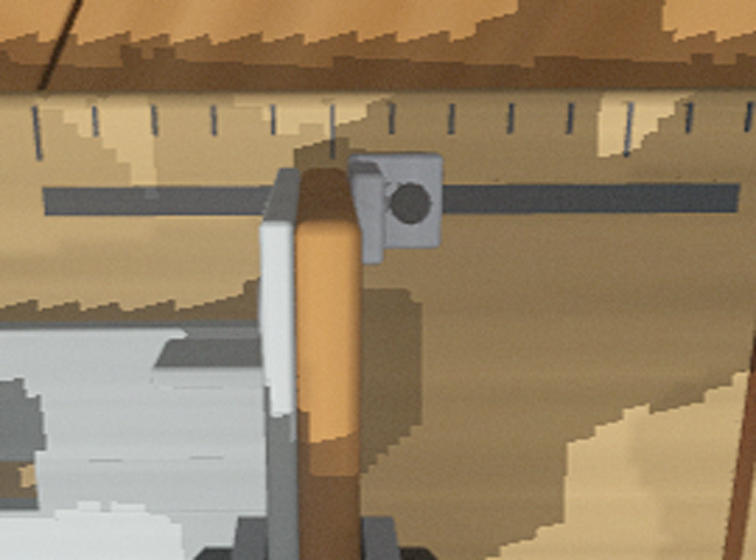

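The tab touches the plate: rear at crop column 348, no shift of the rider relative to the graduations. The force of −3.5 N and the stalled position agree. I'll ease down and release.

```bash
python3 -m pendant '[[[0,0,-0.0012,0],[0,0,0,0]]]' >/dev/null; sh r.sh
python3 -m pendant '[[[0,0,0,0],[0,0,0,0],[0,0,0,0]]]' 0.5; sh r.sh
python3 -m pendant '[[[0,0,0.06,0],[0,0,0.08,0],[0,0,0.08,0],[0,0,0,0]]]' 0
python3 -c "
from h import *
for c in ['wrist','side','scene']:
    p,o=marks(c,['stop_face','marker_face','lever_ball','lever_axis'])
    print(o)
    if c=='wrist': cv2.imwrite('pics/wrist7.png',p['frame'])
s=sense();print(s['joint_pos'],s['time'],s['position'],s['contact_force'])"
```

```text
F [ 0.91 -4.3   2.56] Mz 0.31 y [0.5176 0.1547 0.0478] 8.7
time: 9.07
position: [0.5174, 0.1559, 0.0474]
tcp_rot: [0.017, 1.0, 0.0, -0.0]
contact_force: [0.3, 0.4, 0.8]
grip_width: 0.0432
finger_force: 0.0
F [0.25 0.41 0.77] Mz 0.032 y [0.5174 0.1559 0.0474] 9.075
time: 9.57
position: [0.5194, 0.1563, 0.1604]
tcp_rot: [0.017, 1.0, 0.001, 0.003]
contact_force: [0.2, -0.7, 0.7]
grip_width: -0.0001
finger_force: 0.0
{'stop_face': [([0.4629, 0.1631, 0.0346], 0.9)], 'marker_face': [([0.4598, 0.1662, 0.0297], 0.7)], 'lever_ball': [([0.5603, 0.0392, 0.0663], 0.55)], 'lever_axis': [([0.5125, 0.0788, 0.0699], 0.75)]}
{'stop_face': [([0.4602, 0.1621, 0.0352], 0.82)], 'marker_face': [([0.4593, 0.1646, 0.0367], 0.54)], 'lever_ball': [([0.5631, 0.0425, 0.0706], 0.63), ([0.4604, 0.1657, 0.0371], 0.38)], 'lever_axis': [([0.509, 0.0762, 0.0711], 0.7)]}
{'stop_face': [([0.4575, 0.1599, 0.0366], 0.89), ([0.5058, 0.1456, 0.0036], 0.38)], 'marker_face': [([0.4659, 0.1603, 0.0305], 0.52), ([0.6197, 0.2059, -0.0001], 0.27)], 'lever_ball': [([0.5614, 0.0373, 0.0753], 0.7), ([0.4327, -0.064, -0.0022], 0.56)], 'lever_axis': [([0.511, 0.0785, 0.0719], 0.63)]}
[-0.60244186  0.35073923  0.27830524  1.90100759 -0.12022485  0.90597915
  1.27136581] 10.325 [0.51751489 0.15541423 0.1572226 ] [0.92030144 0.79651224 0.37995381]
```

View pics/wrist7.png

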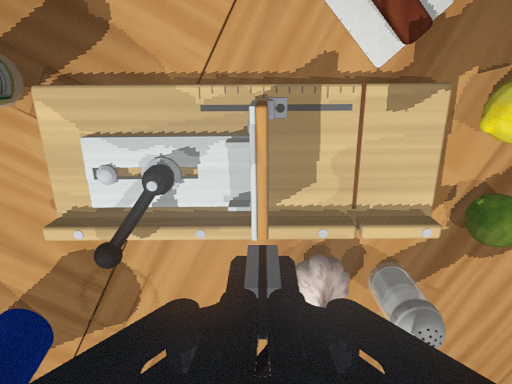

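The stop stayed against the marker (tab at (277,108) touching the plate front at column 268). The lever ball is at (108,255) and its axis near (160,180). Averages give A≈(0.511,0.078) and ball≈(0.560,0.040). I'll go behind the ball (counter-clockwise side), turned +54°.

```bash
python3 -m pendant '[[[0.02,-0.03,0,0.3],[0.02,-0.03,0,0.3],[0.02,-0.03,0,0.3],[0.02,-0.03,0,0.3],[0.02,-0.03,0,0.3],[0.021,-0.0336,0,0.3],[0,0,0,0]]]' 0
cat > lev.py <<'E'
from h import *
from scipy.spatial.transform import Rotation as R
import sys,json,os
A=np.array([.511,.0779])
def fz(n=8):
    L=[]
    for i in range(n):
        optics.snapshot('wrist'); L.append(sense())
    F=np.mean([s['contact_force'] for s in L],0); M=np.mean([s['moment'] for s in L],0); P=np.mean([s['position'] for s in L],0)
    x=R.from_quat(L[-1]['tcp_rot']).apply([1,0,0]); yaw=np.arctan2(x[1],x[0])
    return F,M,P,yaw,L[-1]
if __name__=='__main__':
    F,M,P,yaw,s=fz()
    if len(sys.argv)>1: np.save('bias.npy',F)
    b=np.load('bias.npy'); phi=yaw+np.pi/2  # ball angle if face square on ball
    t=np.array([np.cos(yaw),np.sin(yaw)]); D=F-b
    r=P[:2]-A
    print('t',s['time'],'P',P.round(4),'yaw',np.degrees(yaw).round(1),'F',D.round(2),'pull',(-D[:2]@t).round(2),'r',np.hypot(*r).round(4),'ang',np.degrees(np.arctan2(r[1],r[0])).round(1),'j7',s['joint_pos'][6].round(2))
E
python3 lev.py bias
```

```text
time: 11.2
position: [0.5785, 0.0619, 0.1572]
tcp_rot: [-0.437, 0.899, -0.0, -0.0]
contact_force: [-0.8, 1.0, -1.3]
grip_width: 0.0001
finger_force: 0.0
t 11.6 P [0.5777 0.0644 0.1572] yaw -127.9 F [0. 0. 0.] pull 0.0 r 0.0681 ang -11.5 j7 2.33
```

```bash
python3 -m pendant '[[[0,0,-0.065,0],[0,0,-0.065,0],[0,0,-0.064,0],[0,0,0,0]]]' 
python3 lev.py bias
python3 -c "
from h import *
p,o=marks('wrist',['lever_ball']);print(o)
cv2.imwrite('pics/wrist8.png',p['frame'])"
```

```text
time: 12.1
position: [0.5761, 0.0637, 0.0583]
tcp_rot: [-0.439, 0.898, 0.001, -0.002]
contact_force: [-0.7, -0.3, 1.7]
grip_width: 0.0003
finger_force: 0.0
t 12.5 P [0.5786 0.0638 0.0614] yaw -127.9 F [0. 0. 0.] pull 0.0 r 0.0691 ang -11.8 j7 2.35
{'lever_ball': [([0.5583, 0.0387, 0.0649], 0.82)]}
```

View pics/wrist8.png

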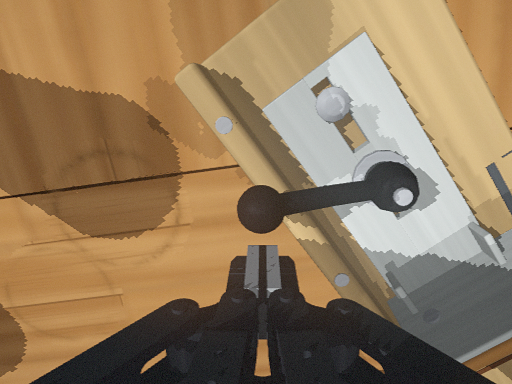

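The picture shows the shut fingertips at (262,246) squarely behind the ball at (262,208). I'll work out the arc rows.

```bash
python3 -c "
import numpy as np
A=np.array([.511,.0779]); 
def P(f): f=np.radians(f); return A+.062*np.array([np.cos(f),np.sin(f)])+.021*np.array([-np.sin(f),np.cos(f)])
p0=P(-37.7);print(p0)
for k in range(1,16):
    a,b=P(-37.7-10*(k-1)),P(-37.7-10*k); print(k,-37.7-10*k,((b-a)/.5).round(4),b.round(4))
"
python3 -m pendant '[[[-0.005,-0.007,0,0],[-0.006,-0.0072,0,0],[0,0,0,0]]]';python3 lev.py
```

```text
[0.57289793 0.05660102]
1 -47.7 [-0.0093 -0.0208] [0.5683 0.0462]
2 -57.7 [-0.0128 -0.0189] [0.5619 0.0367]
3 -67.7 [-0.0158 -0.0164] [0.554  0.0285]
4 -77.7 [-0.0185 -0.0134] [0.5447 0.0218]
5 -87.7 [-0.0205 -0.01  ] [0.5345 0.0168]
6 -97.7 [-0.0219 -0.0063] [0.5235 0.0136]
7 -107.7 [-0.0227 -0.0024] [0.5122 0.0125]
8 -117.7 [-0.0228  0.0016] [0.5008 0.0132]
9 -127.7 [-0.0221  0.0055] [0.4897 0.016 ]
10 -137.7 [-0.0208  0.0093] [0.4793 0.0206]
11 -147.7 [-0.0189  0.0128] [0.4698 0.027 ]
12 -157.7 [-0.0164  0.0158] [0.4616 0.0349]
13 -167.7 [-0.0134  0.0185] [0.4549 0.0442]
14 -177.7 [-0.01    0.0205] [0.4499 0.0544]
15 -187.7 [-0.0063  0.0219] [0.4467 0.0654]
time: 12.98
position: [0.5722, 0.0559, 0.0603]
tcp_rot: [-0.439, 0.899, -0.0, -0.0]
contact_force: [-0.2, -0.2, 0.3]
grip_width: -0.0003
finger_force: 0.0
t 13.375 P [0.5725 0.0565 0.0603] yaw -127.9 F [-0.2   0.12 -0.52] pull -0.03 r 0.0651 ang -19.2 j7 2.36
```

```bash
python3 -m pendant '[[[-0.0093,-0.0208,0,-0.333],[-0.0128,-0.0189,0,-0.333],[-0.0158,-0.0164,0,-0.333],[0,0,0,0]]]';python3 lev.py
```

```text
time: 13.88
position: [0.5532, 0.028, 0.0603]
tcp_rot: [-0.192, 0.981, -0.0, -0.0]
contact_force: [-0.2, -0.0, 0.3]
grip_width: 0.0001
finger_force: 0.0
t 14.275 P [0.5538 0.0289 0.0603] yaw -157.8 F [-0.1  -0.14 -0.85] pull -0.15 r 0.0651 ang -48.9 j7 1.97
```

```bash
python3 -m pendant '[[[-0.0185,-0.0134,0,-0.333],[0,0,0,0]]]' >/dev/null;python3 lev.py
python3 -c "
from h import *
p,o=marks('wrist',['lever_ball','lever_axis']);print(o); p,o=marks('side',['lever_ball','lever_axis']);print(o)"
```

```text
t 14.925 P [0.5445 0.022  0.0603] yaw -167.8 F [-0.34  0.29 -0.5 ] pull -0.27 r 0.0652 ang -59.1 j7 1.84
{'lever_ball': [([0.5224, 0.0129, 0.0686], 0.71)], 'lever_axis': [([0.5116, 0.0764, 0.0665], 0.81)]}
{'lever_ball': [([0.5235, 0.0185, 0.0696], 0.6)], 'lever_axis': [([0.5095, 0.0754, 0.0694], 0.65), ([0.3674, 0.2463, 0.0009], 0.37)]}
```

```bash
python3 -m pendant '[[[-0.0205,-0.01,0,-0.333],[0,0,0,0]]]' >/dev/null;python3 lev.py
python3 -m pendant '[[[-0.0219,-0.0063,0,-0.333],[0,0,0,0]]]' >/dev/null;python3 lev.py
```

```text
t 15.875 P [0.5342 0.0169 0.0603] yaw -177.8 F [-0.22  0.05 -0.5 ] pull -0.21 r 0.0653 ang -69.2 j7 1.7
t 16.525 P [0.5233 0.0136 0.0603] yaw 172.2 F [ 0.25 -0.92 -0.15] pull 0.37 r 0.0655 ang -79.1 j7 1.57
```

```bash
python3 -m pendant '[[[-0.0227,-0.0024,0,-0.333],[0,0,0,0]]]' >/dev/null;python3 lev.py
```

```text
t 17.175 P [0.512  0.0124 0.0603] yaw 162.2 F [ 1.53 -1.08 -1.4 ] pull 1.78 r 0.0655 ang -89.1 j7 1.42
```

```bash
python3 -m pendant '[[[-0.0228,0.0016,0,-0.333],[0,0,0,0]]]' >/dev/null;python3 lev.py
```

```text
t 17.825 P [0.5006 0.0132 0.0603] yaw 152.2 F [ 2.65 -2.05 -2.37] pull 3.3 r 0.0656 ang -99.1 j7 1.28
```

```bash
python3 -m pendant '[[[-0.0221,0.0055,0,-0.333],[0,0,0,0]]]' >/dev/null;python3 lev.py
```

```text
t 18.475 P [0.4896 0.0158 0.0603] yaw 142.2 F [ 3.95 -2.47 -2.66] pull 4.63 r 0.0657 ang -109.1 j7 1.13
```

```bash
python3 -m pendant '[[[-0.0208,0.0093,0,-0.333],[0,0,0,0]]]' >/dev/null;python3 lev.py; python3 lev.py
```

```text
t 19.125 P [0.4792 0.0204 0.0603] yaw 132.2 F [ 4.4  -3.09 -3.64] pull 5.25 r 0.0657 ang -119.0 j7 0.98
t 19.525 P [0.4792 0.0204 0.0603] yaw 132.2 F [ 4.01 -3.13 -3.54] pull 5.01 r 0.0657 ang -119.0 j7 0.98
```

```bash
python3 -c "
from h import *
for c in ['wrist','side','scene']:
    p,o=marks(c,['lever_ball','lever_axis']);print(c,o)
    if c=='wrist': cv2.imwrite('pics/wrist9.png',p['frame'])
L=[]
for i in range(16): optics.snapshot('wrist'); L.append(sense()['contact_force'])
L=np.array(L);print(L.mean(0)-np.load('bias.npy'),L.std(0))"
```

```text
wrist {'lever_ball': [([0.4637, 0.0318, 0.0649], 0.79)], 'lever_axis': [([0.5124, 0.0797, 0.0674], 0.84)]}
side {'lever_ball': [([0.4647, 0.0373, 0.0683], 0.73)], 'lever_axis': [([0.5071, 0.0749, 0.0674], 0.73)]}
scene {'lever_ball': [([0.4667, 0.0315, 0.0678], 0.52)], 'lever_axis': []}
[ 4.404076   -3.12368862 -3.8189026 ] [0.39820145 0.58202085 0.43284768]
```

View pics/wrist9.png

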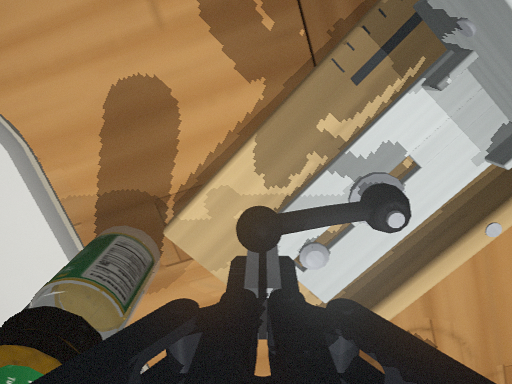

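The ball at (260,228) sits square on the fingertips. The long average gives a pull of about 5.3 N, so I'll add another 5° at a time.

```bash
python3 -m pendant '[[[-0.0097,0.006,0,-0.167],[0,0,0,0]]]' >/dev/null;python3 lev.py; python3 lev.py
```

```text
t 21.425 P [0.4748 0.023  0.0603] yaw 127.1 F [ 5.87 -4.33 -5.53] pull 7.0 r 0.0657 ang -123.4 j7 0.9
t 21.825 P [0.4748 0.023  0.0603] yaw 127.2 F [ 5.92 -4.09 -5.18] pull 6.84 r 0.0657 ang -123.4 j7 0.9
```

```bash
python3 -m pendant '[[[0.006,-0.008,0,0],[0.012,-0.016,0,0],[0.012,-0.016,0,0],[0,0,0,0]]]' >/dev/null;python3 lev.py; python3 lev.py
python3 -c "
from h import *
for c in ['wrist','side','scene']:
    p,o=marks(c,['lever_ball','stop_face','marker_face']);print(c,o)"
```

```text
t 22.725 P [0.4889 0.0037 0.0602] yaw 127.2 F [-0.42  0.3  -0.54] pull -0.5 r 0.0774 ang -106.6 j7 0.94
t 23.125 P [0.4891 0.0037 0.0603] yaw 127.2 F [-0.46 -0.15 -0.34] pull -0.15 r 0.0773 ang -106.5 j7 0.94
wrist {'lever_ball': [([0.4609, 0.0349, 0.0635], 0.87)], 'stop_face': [], 'marker_face': [([0.4604, 0.0361, 0.0648], 0.38)]}
side {'lever_ball': [([0.4644, 0.0387, 0.0685], 0.68)], 'stop_face': [([0.4593, 0.1611, 0.033], 0.95)], 'marker_face': [([0.459, 0.1652, 0.0357], 0.54)]}
scene {'lever_ball': [([0.4611, 0.0388, 0.0703], 0.56), ([0.4587, 0.1604, 0.0339], 0.16)], 'stop_face': [([0.4586, 0.1605, 0.0365], 0.6)], 'marker_face': [([0.4605, 0.157, 0.0283], 0.35)]}
```

```bash
python3 -m pendant '[[[0,0,0.08,0],[0,0,0.1,0],[0,0,0.1,0],[0,0.05,0.1,0],[0,0,0,0]]]'
python3 -c "
from h import *
p,o=marks('wrist',['lever_ball','stop_face','marker_face']);print(o)
cv2.imwrite('pics/wrist10.png',p['frame'])"
```

```text
time: 24.35
position: [0.4911, 0.0305, 0.2536]
tcp_rot: [0.444, 0.896, 0.003, 0.002]
contact_force: [0.6, 0.1, -0.8]
grip_width: 0.0001
finger_force: 0.0
{'lever_ball': [([0.4586, 0.0368, 0.0667], 0.87)], 'stop_face': [([0.4657, 0.1612, 0.0357], 0.73)], 'marker_face': [([0.4628, 0.1648, 0.0313], 0.65)]}
```

View pics/wrist10.png

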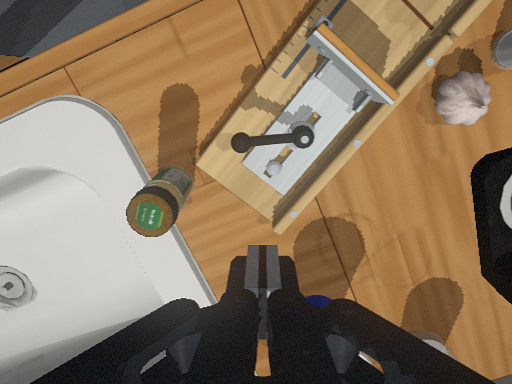

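The lever ball is at (240,142), clear of the robot, and the plate at (350,62) still sits at the marker near (322,22). Nothing else has moved, so I'm handing in.

```bash
python3 -c "
from h import *
print(job.job_done())"
```

```text
the job is handed in; nothing more can be done
None
```

I slid the stop up against the marker without shifting it, clamped it with the lever at about 7 N of pull (slightly above the 6.5 N target, under the 7.5 N limit), let go with nothing else moved, and handed the job in at about 24.5 s; no verdict came back.

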